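# Turn a sprocket over in the cleaning frame

### The arm

A 6-joint arm with a two-finger parallel gripper is mounted at the origin on the work surface. World frame = base frame: x ahead of the robot, y to its left, z up, the work surface at z = 0. Lengths are in m, angles in rad, forces in N, time in s.
With the tool pointing down it reaches from about 0.35 to 0.8 m from the base axis. Payload 7.3 kg.
Tool frame: the origin (TCP) lies between the finger pads; the fingertips stand 25 mm ahead of it and the grasp point (between the pads) lies 6 mm ahead of it (r.tip_extent is the distance from the TCP to the fingertips, in m); z points along the fingers, y is the direction in which the jaws open and shut (so a half turn about z gives the same grasp; the last joint's range is limited). The gripper opens to 85 mm and grips with 20 to 120 N. Pads are 22 mm wide; open, the fingers measure 114 mm over their backs; the gripper's body (76 mm by 85 mm) begins 54 mm behind the grasp point. The pads swing forward as they close: fully open they stand 13 mm farther back than shut.
Start: joints at [0.969, 0.342, 1.524, -0, 1.275, -0.146], TCP at [0.231, 0.471, 0.256] pointing down, gripper open.
Joint ranges: [-2.53, 2.53], [-0.77, 2.02], [0.04, 2.7], [-1, 4.14], [0.28, 2.66], [-3.11, 3.11]. Speed limits (rad/s): [2.57, 2.57, 3.14, 3.14, 3.14, 3.14].

### API

Orientations are given as a unit quaternion [x, y, z, w].
In Python, from workcell import r, command_gripper, optics gives the robot as it stands. The module is installed in compiled form; this text tells all that it offers. Calls block until the motion is done:
- r.reach(position, orientation): joint-space move of the TCP to a pose.
- r.move_straight(position, orientation=None, speed=0.15, max_force=None): straight line of the TCP; orientation=None keeps the orientation; speed is the mean speed in m/s. With max_force (N) it stops when the force on the tool has changed by that much, and returns True; else False.
- r.movej(angles): joint-space move.
- command_gripper(opening, force=None): finger opening in m; force is the grip in N (None keeps the last); returns when the fingers have stopped.
- r.hold(seconds).
- r.solve_ik(position, orientation): joint angles nearest the present ones, or None.
- r.read_state(): the state.
- optics.get_image(name): name is "scene" or "top" or "wrist"; returns (picture, depth): 480x640x3 uint8, red, green, blue; 480x640 float32, m along the optical axis (not along the pixel's ray), 0 where there is no reading.
- optics.camera_model(name): a dict with "K" (3x3 intrinsics, pixels), "R" (3x3) and "t" (3): a world point X has camera coordinates R X + t; the wrist camera has in their place "tool_from_camera" (4x4, takes a point from camera to tool coordinates, whose origin is the TCP and whose axes are the flange's). Camera axes: x right, y down, z forward; pixel columns grow to the right and rows downward; lengths in m; the calibration is good to about 2 mm. A picture is of the moment at which its call begins: read the wrist's pose just before it. camera_model takes no time and is no camera call.
A pose or a line that the arm cannot do raises r.PlanningError and nothing moves.
- r.finish_job(): hands the job in, once; it reports no verdict.
The state is a dict: "time_s": time; "joint_positions": joint angles; "dq": joint speeds; "tau": joint torques, N m; "eef_pos": TCP position; "eef_rot": TCP orientation; "contact_force": force on the tool from outside, world axes, zero at the start; "torque": the same for the moment, N m; "grip_width": finger opening in m.
Only numpy, scipy, OpenCV 4.12 (cv2) and the standard library are available. Lean on these libraries where they do the work, as an engineer would, in place of code of your own. Each camera call takes 0.05 s, during which the arm holds its last target. There are 200 camera calls.

### The job

One face of the sprocket has been scrubbed and the other has to come up. Lay the sprocket flat in the open holder of the cleaning frame with its sleeve pointing up, swing the lid fully shut over it, then lift the holder by its bar and turn the whole holder over until it lies fully upside down on its stop, lid still shut and sprocket inside. Swing the lid and the holder gently, without slamming, leave the other things on the bench where they are, and let go of everything.

Things in the scene. Friction and masses are not known exactly. Their poses are not given: they have to be found in the camera images.
- stand: Fixed dark steel stand: base plate 200 x 200 x 10 mm, two uprights 130 mm tall, outer faces 95 mm either side of the middle. Origin: centre of its underside, on the bench; the holder's axle lies 112 mm above it, parallel to the stand's y axis. -x is the front, where the holder's bar is at the start; +x is the rear. The holder is a 140 mm square aluminium frame, 18 mm thick.
- holder (a joint): Angle of the whole clamshell holder on its axle. 0: start, open side up, on a stop (floor top 105 mm, rim top 117 mm above the bench), bar at the front. Grows as the bar is lifted up and over to the rear; 3.14: upside down on the other stop. At both ends the bar is level with the axle. Stiff (0.4 N m, about 4 N at the bar); stays where it is left.
- turn_bar (a point): Middle of the holder's round steel bar: 12 mm thick, 120 mm long, parallel to the stand's y axis, its centre 112 mm from the axle and 42 mm from the holder's edge, carried by an arm 8 mm wide at each end (52 to 60 mm from the middle). Can be pinched from above at any holder angle, fingers closing across it; it turns within a light grip.
- pocket (a point): Middle of the floor of the square pocket in the holder: 108 x 108 mm, 12 mm deep. Axes: x from front to rear of the holder (away from the bar), y along the axle, z out of the pocket towards the lid (down once the holder is turned over).
- lid (a joint): Opening angle of the lid relative to the holder: 0 fully shut, about 1.6 upright, limit 2.3. Stiff hinge (0.55 N m, about 4 N at the free edge) that stays where it is left, even upside down; no latch. The lid is a flat steel frame 140 x 140 x 8 mm with a 70 mm square window through which the sleeve sticks out 22 mm; it can be pushed shut from behind and above.
- lid_hinge (a point): Middle of the lid's hinge line, along the rear rim of the holder: 70 mm behind and 5 mm above the axle while holder is at 0. It is on the lid's inner face; the lid's 8 mm thickness lies outside it. The line is parallel to the stand's y axis.
- lid_edge (a point): Middle of the lid's free edge, 140 mm from the hinge, at half the lid's thickness.
- sprocket: Steel sprocket about 0.3 kg: toothed disc 100 mm in diameter, 8 mm thick, with a plain round sleeve 32 mm in diameter standing 34 mm up from the middle of one face (42 mm overall). Origin: centre of the flat face without sleeve; z points along the sleeve. Starts on the bench, sleeve up; grip it by the sleeve.
- flask: Bystander: dark drinking flask, 68 mm in diameter, 210 mm tall. Origin: centre of its underside.
- grease_jar: Bystander: white jar with black cap, 64 mm in diameter, 60 mm tall. Origin: centre of its underside.
- carton: Bystander: cardboard carton 60 x 100 x 50 mm. Origin: centre of its underside.
- wrench: Bystander: steel spanner lying on the bench, its length along its x axis. Origin: under its middle.
There are look-alikes about, which are no part of the job. What is shaped like the sprocket but pink or yellow is not meant.

How it is judged:
On the way, in this order (a step that is already met when the one before it is completed fails the run):
1. the sprocket lies flat in the pocket, sleeve up, let go, with the lid still open (x of sprocket in the frame of pocket between -0.008 and 0.008 m and y of sprocket in the frame of pocket between -0.008 and 0.008 m and z of sprocket in the frame of pocket between -0.003 and 0.009 m and angle between the z axis of sprocket and the z axis of pocket, either way round below 0.1 rad and angle between sprocket's own z axis and vertical below 0.15 rad and contact force between the fingers and sprocket below 0.3 N and value of joint lid above 1 rad and value of joint holder below 0.1 rad), for 0.2 s.
2. the lid is shut on the sprocket, before the holder is turned (x of sprocket in the frame of pocket between -0.008 and 0.008 m and y of sprocket in the frame of pocket between -0.008 and 0.008 m and z of sprocket in the frame of pocket between -0.003 and 0.009 m and angle between the z axis of sprocket and the z axis of pocket, either way round below 0.1 rad and value of joint lid below 0.06 rad and value of joint holder below 0.15 rad), for 0.2 s.
3. the holder is turned over with the lid shut (x of sprocket in the frame of pocket between -0.008 and 0.008 m and y of sprocket in the frame of pocket between -0.008 and 0.008 m and z of sprocket in the frame of pocket between -0.003 and 0.009 m and angle between the z axis of sprocket and the z axis of pocket, either way round below 0.1 rad and value of joint holder above 3.04 rad and value of joint lid below 0.08 rad), for 0.2 s.
At the end, for the whole second after the job is handed in: The holder is upside down (angle over 3.04 rad), its lid shut (under 0.08 rad), the sprocket lies in the pocket (within 8 mm of its middle each way, 3 mm below to 9 mm above its floor, flat within 0.1 rad), sleeve downward, at rest, and the fingers touch nothing (all of step 3 and angle between sprocket's own z axis and vertical above 2.95 rad and linear speed of sprocket below 0.02 m/s and contact force between the fingers and anything else below 0.3 N).
It fails at once if the flask, jar, carton or wrench was pushed over 30 mm from its place (distance of any of flask, grease_jar, carton, wrench from where it was at the start of the episode above 0.03 m).
It fails at once if the lid was slammed (over 5 rad/s) (velocity of joint lid below -5 rad/s).
It fails at once if the holder was flung over (over 5 rad/s) (velocity of joint holder above 5 rad/s).
It also fails if it takes over 72 s, if anything falls off the work surface, if the arm or the gripper's body presses on something with over 40 N, if the wrist force passes 120 N, or if a joint passes its speed limit or range.

## Working session

There is one attempt and no reset: what is moved stays moved. The work goes in short steps, each a Python script; the robot and the scene stay as the last script left them, time stands still between calls to the robot, and variables do not carry over. Pictures are saved under pics/ and viewed, about 8 in all and at most 12, crops included, and the job is handed in when it is done.

```bash
mkdir -p pics; ls; python3 - <<'E'
from workcell import r,optics
import cv2,numpy as np
for n in("scene","top"):
    im,d=optics.get_image(n); cv2.imwrite(f"pics/{n}0.png",im[...,::-1]); np.savez(f"{n}0.npz",im=im,d=d)
    c=optics.camera_model(n); print(n,c['K'].tolist(),np.round(-c['R'].T@c['t'],3),np.round(c['R'],3).tolist())
print(optics.camera_model("wrist")); print(r.read_state()['time_s'],r.read_state()['eef_rot'],r.tip_extent)
E
```

```text
pics
scene [[445.19400392166153, 0.0, 321.2115406909632], [0.0, 445.19400392166153, 240.64207597540138], [0.0, 0.0, 1.0]] [1.47  0.529 0.953] [[-0.484, 0.875, 0.017], [0.552, 0.32, -0.77], [-0.679, -0.363, -0.638]]
top [[582.0525337775829, 0.0, 322.17985614519466], [0.0, 582.0525337775829, 242.55506129870312], [0.0, 0.0, 1.0]] [0.484 0.031 1.487] [[-0.002, -1.0, -0.004], [-0.999, 0.003, -0.048], [0.048, 0.004, -0.999]]
{'K': array([[392.14044411,   0.        , 323.63573014],
       [  0.        , 392.14044411, 243.11905343],
       [  0.        ,   0.        ,   1.        ]]), 'tool_from_camera': array([[-1.23993781e-05, -9.44640723e-01, -3.28106543e-01,
         8.49215308e-02],
       [ 9.99998324e-01, -6.12379356e-04,  1.72529056e-03,
        -5.58040562e-04],
       [-1.83070539e-03, -3.28105972e-01,  9.44639148e-01,
        -1.16946580e-01],
       [ 0.00000000e+00,  0.00000000e+00,  0.00000000e+00,
         1.00000000e+00]])}
0.1 [ 2.25896438e-01  9.74151077e-01 -6.48427993e-04 -2.42204046e-04] 0.025
```

View pics/top0.png

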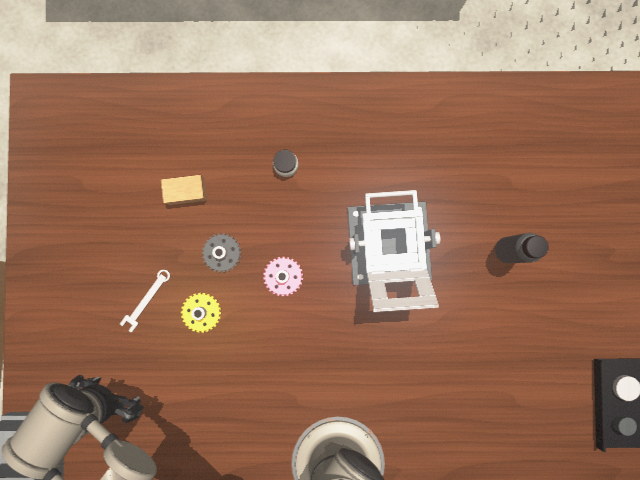

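View pics/scene0.png

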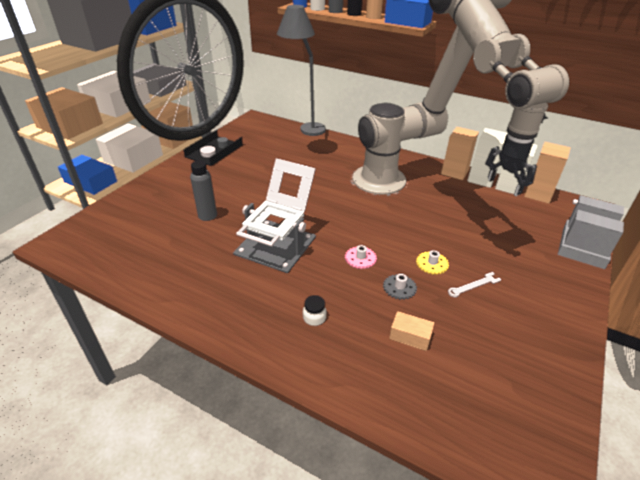

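The top view shows the grey sprocket at (221,252). The holder is at about (393,240) with its bar on the far side at (391,195). The lid is open and leans toward the robot, around y≈290. The pink and yellow parts are the look-alikes. The scene view agrees.

```bash
cat > h.py <<'E'
import numpy as np,cv2
from workcell import r,optics,command_gripper
from scipy.spatial.transform import Rotation as Ro
def cloud(n,d,c):
    v,u=np.mgrid[:480,:640]; K=c['K']
    P=np.stack([(u-K[0,2])/K[0,0]*d,(v-K[1,2])/K[1,1]*d,d],-1)
    if n=='wrist':
        s=c['T']; return P@s[:3,:3].T+s[:3,3]
    return (P-c['t'])@c['R']
def look(n):
    c=optics.camera_model(n)
    if n=='wrist':
        s=r.read_state(); T=np.eye(4);T[:3,:3]=Ro.from_quat(s['eef_rot']).as_matrix();T[:3,3]=s['eef_pos']; c['T']=T@c['tool_from_camera']
    im,d=optics.get_image(n); return im,d,cloud(n,d,c)
def rect(P): 
    return cv2.minAreaRect(P[:,:2].astype(np.float32)*1000)
E
python3 - <<'E'
from h import *
for n,box in(("top",(340,445,180,318)),):
    z=np.load(n+"0.npz");P=cloud(n,z['d'],optics.camera_model(n));im=z['im'].astype(int)
    u0,u1,v0,v1=box;Q=P[v0:v1,u0:u1].reshape(-1,3);C=im[v0:v1,u0:u1].reshape(-1,3)
    print(np.histogram(Q[:,2],bins=np.arange(-.01,.28,.01)))
    br=C.min(1)>120
    for lo,hi in((.002,.02),(.108,.125),(.1,.112)):
        S=Q[(Q[:,2]>lo)&(Q[:,2]<hi)]; print(lo,hi,len(S),rect(S),np.median(S[:,2]))
    # lid plane
    L=P[275:312,365:440].reshape(-1,3);L=L[L[:,2]>.135]; m=L.mean(0);w,s,V=np.linalg.svd(L-m);print('lid',m,V[2],s,L.min(0),L.max(0))
    # bar
    B=P[187:205,360:422].reshape(-1,3);B=B[B[:,2]>.09];print('bar',rect(B),B.mean(0),len(B))
    S=P[230:275,200:243].reshape(-1,3)
    a=S[(S[:,2]>.03)];b=S[(S[:,2]>.004)]
    print('spr',rect(a),a[:,2].max(),len(a));print(cv2.minEnclosingCircle(b[:,:2].astype(np.float32)*1000),len(b))
    for nm,(u,v) in dict(flask=(535,246),jar=(285,160),pink=(283,277)).items(): print(nm,P[v,u])
E
```

```text
(array([2487, 4790, 1401,   17,   13,    9,    6,   14,   10,   12,   41,
       1315, 1640,  778,  285,  227,  111,  100,  105,  101,   98,  152,
        218,  255,  240,    2,    0,    0,    0]), array([-0.01,  0.  ,  0.01,  0.02,  0.03,  0.04,  0.05,  0.06,  0.07,
        0.08,  0.09,  0.1 ,  0.11,  0.12,  0.13,  0.14,  0.15,  0.16,
        0.17,  0.18,  0.19,  0.2 ,  0.21,  0.22,  0.23,  0.24,  0.25,
        0.26,  0.27,  0.28]))
0.002 0.02 4616 ((539.8342895507812, -141.65321350097656), (266.7170715332031, 350.10894775390625), 89.79449462890625) 0.006521824000229274
0.108 0.125 2399 ((572.4047241210938, -132.6124267578125), (197.25216674804688, 210.1562957763672), 3.372072696685791) 0.11733306565063852
0.1 0.112 1447 ((573.1437377929688, -126.41727447509766), (190.3250732421875, 181.71327209472656), 87.0015869140625) 0.10599004333928645
lid [ 0.43291312 -0.13923303  0.20532117] [-0.99989005  0.01246939 -0.00802475] [5.37065968 1.83487594 0.94487307] [ 0.39590423 -0.21292816  0.13508441] [0.48368765 0.03063447 1.48744617]
bar ((604.353515625, -59.14947509765625), (91.99267578125, 286.3963623046875), 35.540733337402344) [ 0.65964319 -0.12733769  0.13014517] 330
spr ((515.2867431640625, 168.84603881835938), (281.9195556640625, 30.416080474853516), 83.27967071533203) 1.4874461650189785 143
((531.890869140625, 190.0285186767578), 166.52342224121094) 1217
flask [ 0.53586723 -0.43082189  0.20935676]
jar [0.75703065 0.12842076 0.05680511]
pink [0.4674015  0.13428294 0.04117058]
```

```bash
python3 - <<'E'
from h import *
z=np.load("top0.npz");P=cloud("top",z['d'],optics.camera_model("top"));im=z['im'].astype(int)
ok=z['d']>0
def sel(u0,u1,v0,v1,lo,hi):
    m=np.zeros(ok.shape,bool);m[v0:v1,u0:u1]=True;m&=ok&(P[...,2]>lo)&(P[...,2]<hi)
    m=cv2.erode(m.astype(np.uint8),np.ones((2,2)))>0
    n,l,s,_=cv2.connectedComponentsWithStats(m.astype(np.uint8));k=1+np.argmax(s[1:,4]);return P[l==k]
print('bar',rect(B:=sel(355,425,186,203,.09,.13)),len(B),B.mean(0))
print('holder',rect(B:=sel(363,424,186,268,.095,.13)),len(B),B.mean(0))
L=sel(365,442,272,315,.13,.3);m=np.median(L,0);V=np.linalg.svd(L-L.mean(0))[2];print('lid',m,V.round(3).tolist(),np.percentile(L,[1,99],0),len(L))
print('slv',rect(B:=sel(200,243,230,275,.034,.06)),B[:,2].mean());print('disc',cv2.minEnclosingCircle((B:=sel(195,246,225,280,.005,.03))[:,:2].astype(np.float32)*1000),B.mean(0))
g=(im.max(2)-im.min(2)<30)&(im.max(2)<140); mk=np.zeros(ok.shape,bool);mk[195:292,343:362]=1
S=P[g&mk&ok&(P[...,2]<.03)];print('base left',rect(S),np.median(S[:,2]))
E
python3 -c "
import cv2;i=cv2.imread('pics/top0.png')[180:320,335:450];cv2.imwrite('pics/c0.png',cv2.resize(i,None,fx=5,fy=4.28))"
```

```text
bar ((656.986083984375, -128.12261962890625), (26.848175048828125, 117.7823257446289), 0.3510741889476776) 239 [ 0.66139834 -0.12974315  0.1177639 ]
holder ((580.972900390625, -131.66873168945312), (140.15005493164062, 179.83636474609375), 89.86620330810547) 2813 [ 0.56727196 -0.13392236  0.11203605]
lid [ 0.42875232 -0.14323947  0.20038118] [[-0.047, 0.999, -0.026], [-0.561, -0.005, 0.828], [-0.826, -0.054, -0.56]] [[ 0.39818494 -0.20995518  0.13438174]
 [ 0.47242826 -0.07380122  0.23672753]] 1574
slv ((528.627197265625, 292.5342712402344), (27.66965103149414, 27.35037612915039), 88.52738952636719) 0.04301069865396871
disc ((529.882568359375, 292.2718811035156), 48.122798919677734) [0.52851446 0.28948668 0.00974936]
base left ((543.0194091796875, -39.04338836669922), (45.97947692871094, 208.91722106933594), 89.72893524169922) 0.00945918324034017
```

View pics/c0.png

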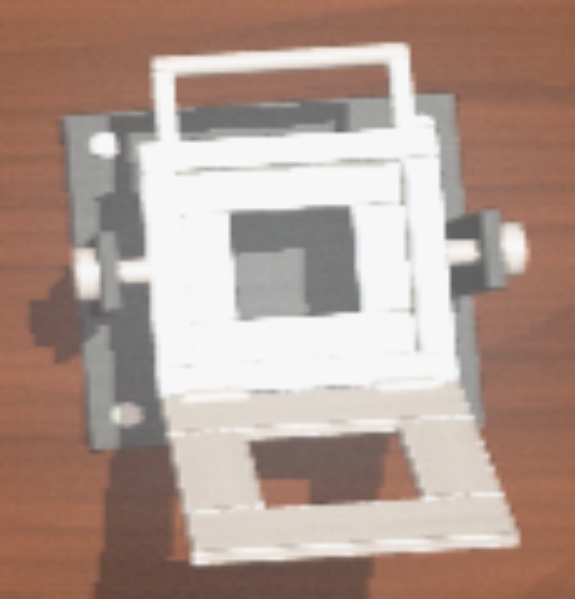

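The crop shows the holder turned slightly, about 3–4° (bar ends at (153,62) and (408,45)). The pocket is open and the lid leans back about 2.2 rad. Next I'll take close wrist views of the holder and the sprocket.

```bash
cat >> h.py <<'E'
def q(phi): return [np.cos(phi/2),np.sin(phi/2),0,0]   # tool down, tool x along (cos phi, sin phi)
E
python3 - <<'E'
from h import *
for n,p,f in(('hold',(0.53,-.133,.31),np.pi+.06),('spr',(0.529,.292,.2),np.pi+.06)):
    r.reach(p,q(f)); im,d,P=look('wrist'); np.savez(n+'.npz',im=im,d=d,P=P); cv2.imwrite(f'pics/{n}.png',im[...,::-1])
    print(r.read_state()['time_s'],np.round(r.read_state()['joint_positions'],2))
a=cv2.imread('pics/hold.png');b=cv2.imread('pics/spr.png')
cv2.imwrite('pics/hs.png',cv2.resize(np.vstack([a,b]),(400*1,600)))
E
```

```text
2.5583 [-0.38  0.35  1.37  0.    1.43 -2.02]
4.225 [ 0.38  0.53  1.38 -0.    1.23 -1.25]
```

View pics/hs.png

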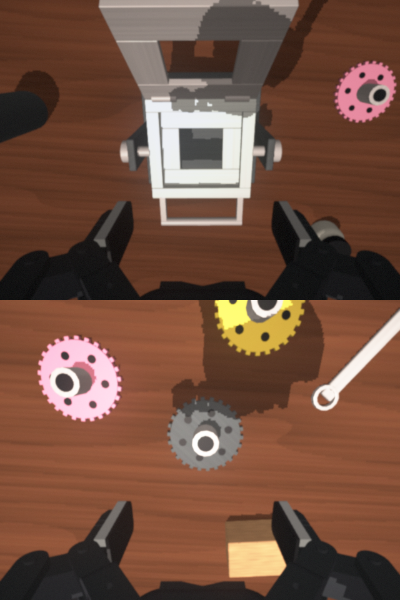

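The wrist views show the holder rim at full-resolution columns 232–408 and rows 155–315. The bar is at row ~355. The grey sprocket's sleeve ring is at about (328,228) in its own picture.

```bash
python3 - <<'E'
from h import *
z=np.load('hold.npz');P=z['P'];d=z['d'];im=z['im'].astype(int)
def sel(u0,u1,v0,v1,lo,hi,er=0):
    m=np.zeros(d.shape,bool);m[v0:v1,u0:u1]=True;m&=(d>0)&(P[...,2]>lo)&(P[...,2]<hi)
    if er:m=cv2.erode(m.astype(np.uint8),np.ones((3,3)))>0
    n,l,s,_=cv2.connectedComponentsWithStats(m.astype(np.uint8));k=1+np.argmax(s[1:,4]);return P[l==k]
def ln(B):
    m=B[:,:2].mean(0);V=np.linalg.svd(B[:,:2]-m)[2][0];return m,np.degrees(np.arctan2(-V[0],V[1]))
B=sel(262,382,348,366,.1,.125);print('bar',ln(B),np.median(B[:,2]),B.min(0),B.max(0),len(B))
H=sel(225,415,150,320,.112,.122);print('rim',rect(H),np.median(H[:,2]),len(H))
F=sel(225,415,150,320,.098,.1105);print('floor',rect(F),np.median(F[:,2]),len(F))
A=sel(170,240,215,270,.09,.16);C=sel(400,470,215,270,.09,.16);print('trunnion',A.mean(0),C.mean(0),A[:,2].max())
L=sel(160,480,0,140,.13,.3,1);V=np.linalg.svd((L-L.mean(0))[::10])[2];print('lid',V[2],V[0],np.percentile(L,[1,99],0))
z=np.load('spr.npz');P=z['P'];d=z['d'];im=z['im'].astype(int)
S=sel(260,400,150,280,.036,.05);print('slv',rect(S),np.median(S[:,2]),len(S));D=sel(260,400,150,280,.005,.014);print('disc',cv2.minEnclosingCircle(D[:,:2].astype(np.float32)*1000),np.median(D[:,2]))
E
```

```text
bar (array([ 0.66269017, -0.12607199]), np.float64(3.5172236934239414)) 0.11630517379652455 [ 0.65181682 -0.18146098  0.10819616] [ 0.67285472 -0.06974032  0.11942272] 1553
rim ((553.14697265625, -134.23837280273438), (147.6847381591797, 159.4626922607422), 3.4549636840820312) 0.11648891182291848 11703
floor ((554.8130493164062, -132.66812133789062), (107.51403045654297, 108.77090454101562), 3.709498882293701) 0.10452261058749324 10732
trunnion [ 0.5553705  -0.22039251  0.12066665] [ 0.54452572 -0.047347    0.1208957 ] 0.1309805075748573
lid [-0.82716706 -0.05286268 -0.5594642 ] [ 0.06051945 -0.9981553   0.00483582] [[ 0.39946499 -0.20900795  0.14243875]
 [ 0.46628457 -0.07365715  0.23280954]]
slv ((530.0974731445312, 294.503662109375), (30.909414291381836, 31.321035385131836), 62.999664306640625) 0.041604266938300105 1410
disc ((530.6370239257812, 294.5586242675781), 50.35328674316406) 0.007455220882198965
```

```bash
python3 - <<'E'
from h import *
Q=q(np.pi+.063)
r.reach((.5302,.2945,.12),Q); r.move_straight((.5302,.2945,.037),speed=.12)
command_gripper(.02,40); print(r.read_state()['grip_width'])
r.move_straight((.5302,.2945,.30),speed=.25)
c=(.5535,-.1327)
r.reach((*c,.30),Q); r.move_straight((*c,.165),speed=.15)
im,d,P=look('top');np.savez('t1.npz',im=im,P=P,d=d);cv2.imwrite('pics/t1.png',cv2.resize(im[175:320,330:455,::-1],None,fx=4,fy=4))
im,d,P=look('wrist');np.savez('w1.npz',im=im,P=P,d=d);cv2.imwrite('pics/w1.png',im[...,::-1])
print(r.read_state()['time_s'],r.read_state()['eef_pos'])
E
```

```text
0.03058745296859945
9.95 [ 0.55410723 -0.13285901  0.16611563]
```

View pics/w1.png

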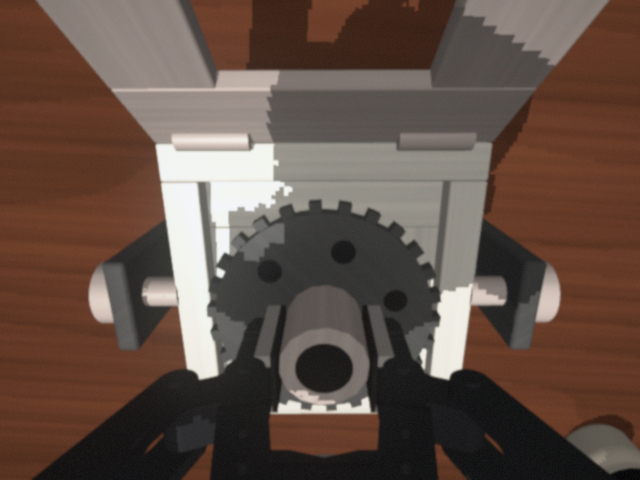

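The wrist view shows the sprocket level over the pocket and laterally centred (disc ~324, pocket ~325). Next I'll check the fore–aft position numerically.

```bash
python3 - <<'E'
from h import *
z=np.load('w1.npz');P=z['P'];d=z['d']
c=np.array([.5535,-.1327]);f=np.array([np.cos(.063),np.sin(.063)]);l=np.array([-f[1],f[0]])
X=(P[...,:2]-c)@f;Y=(P[...,:2]-c)@l;Z=P[...,2]
m=(d>0)&(Z>.118)&(Z<.145)&(np.hypot(X,Y)<.06)
m[280:,:]=False
print(np.histogram(Z[m],8))
# disc rim: farthest radius per angular bin, then circle fit
a=np.arctan2(Y[m],X[m]);R=np.hypot(X[m],Y[m]);E=[]
pts=np.c_[X[m],Y[m]]
m2=m.astype(np.uint8);k=np.median(Z[m]);print('z',k)
m3=m&(abs(Z-k)<.006);ct=max(cv2.findContours(m3.astype(np.uint8),0,1)[0],key=len)[:,0]
p=np.array([(X[v,u],Y[v,u]) for u,v in ct if v<275]);p=p[np.hypot(*p.T)>.04]
from scipy.optimize import least_squares
s=least_squares(lambda t:np.hypot(*(p-t[:2]).T)-.049,[0,0],loss='soft_l1',f_scale=.001).x;print('disc centre in pocket guess (front,left)',s,len(p))
for lo,hi in((.113,.121),(.1,.109)):
    g=(d>0)&(Z>lo)&(Z<hi)&(abs(Y)<.02)&(X<-.03); print(lo,np.percentile(X[g],[1,50,99]) if g.any() else None)
g=(d>0)&(Z>.113)&(Z<.121)&(abs(X+.03)<.01)&(abs(Y)<.075);y=Y[g];print('rim y',np.percentile(y[y<0],[1,99]),np.percentile(y[y>0],[1,99]))
E
```

```text
(array([   6,    0,    0,   21,  327,  409, 6822, 4602]), array([0.11800729, 0.12058259, 0.12315789, 0.12573319, 0.12830849,
       0.13088378, 0.13345908, 0.13603438, 0.13860968]))
z 0.13581949842119
disc centre in pocket guess (front,left) [ 0.0013734  -0.00039149] 402
0.113 [-0.07328173 -0.06375162 -0.05431338]
0.1 [-0.05186581 -0.04618362 -0.03760318]
rim y [-0.06987248 -0.05420359] [0.05340549 0.06913264]
```

The pocket estimate is confirmed: the rim's inner edges are at ±54 mm. The disc sits 1.4 mm forward, so I'll correct that and lower it.

```bash
python3 - <<'E'
from h import *
r.move_straight((.5522,-.1325,.165),speed=.1)
hit=r.move_straight((.5522,-.1325,.1415),speed=.05,max_force=12)
s=r.read_state();print(hit,s['eef_pos'],s['contact_force'])
command_gripper(.06); r.move_straight((.5522,-.1325,.27),speed=.2)
im,d,P=look('wrist');cv2.imwrite('pics/w2.png',im[...,::-1])
c=np.array([.5535,-.1327]);f=np.array([np.cos(.063),np.sin(.063)]);l=np.array([-f[1],f[0]])
X=(P[...,:2]-c)@f;Y=(P[...,:2]-c)@l;Z=P[...,2]
g=(d>0)&(Z>.14)&(Z<.152)&(np.hypot(X,Y)<.03);print('sleeve top',rect(np.stack([X[g],Y[g]],1)),np.median(Z[g]))
for sx,sy in((1,1),(1,-1),(-1,1),(-1,-1)):
    g=(d>0)&(Z<.125)&(np.hypot(X,Y)<.042)&(np.hypot(X,Y)>.03)&(X*sx>0)&(Y*sy>0);print(sx,sy,np.median(Z[g]),g.sum())
g=(d>0)&(Z>.113)&(Z<.121)&(abs(Y)<.05)&(X>.03)&(X<.09);print('front rim',np.percentile(X[g],[1,99]))
print(r.read_state()['time_s'])
E
```

```text
True [ 0.55189109 -0.13239196  0.14208768] [-1.33447967 -0.08625706  4.32569966]
sleeve top ((-1.9052066802978516, 0.3199119567871094), (31.020557403564453, 31.655261993408203), 82.29351043701172) 0.1465152332264594
1 1 0.11250651125108918 1107
1 -1 0.11244318550112414 1117
-1 1 0.1125388116955561 1306
-1 -1 0.11242283179434243 1313
front rim [0.03099103 0.06975448]
11.9
```

Seated flat: the disc's four quadrants all read 112.5 mm, and the centre is 1.9 mm off. Now for the lid.

```bash
cat >> h.py <<'E'
c=np.array([.5535,-.1327]);f=np.array([np.cos(.063),np.sin(.063)])
def W(X,z): return (*(c+X*f),z)
QB=q(np.pi/2+.063)
E
python3 - <<'E'
from h import *
command_gripper(0.0,20)
r.move_straight((.5522,-.1325,.33),speed=.25)
hw=.0155;rho=.13;T=.025
r.reach(W(-.19,.33),QB); r.move_straight(W(-.19,.2415),speed=.15)
def wp(al):
    u=np.array([np.cos(al),np.sin(al)]);n=np.array([-u[1],u[0]]);h=np.array([-.07,.117])
    if al>np.pi/2: k=h+.14*u+.008*n; k=k-[0,.01]
    else: k=h+rho*u+.008*n
    return W(k[0]-hw,k[1]+T)
A=np.linspace(2.165,0,14)
for a in A:
    h=r.move_straight(wp(a),speed=.12,max_force=30); s=r.read_state(); print(round(a,2),h,np.round(s['contact_force'],1))
    if h: break
if not h:
    p=list(wp(0));p[2]-=.006;print(r.move_straight(p,speed=.03,max_force=15),r.read_state()['eef_pos'],r.read_state()['contact_force'])
im,d,P=look('scene');cv2.imwrite('pics/s2.png',im[100:350,150:450,::-1]);print(r.read_state()['time_s'])
E
```

```text
2.16 False [-1.1  0.3  0.1]
2.0 False [-1.8 -0.1  3.4]
1.83 False [-3.9 -0.2  6.1]
1.67 False [-1.3 -0.5  4.8]
1.5 False [ 0.5 -0.2  4.6]
1.33 False [0.3 0.  6. ]
1.17 False [ 1.3 -0.4  5.6]
1.0 False [ 2.4 -0.1  5.8]
0.83 False [-0.4 -0.3  0. ]
0.67 False [ 0.7  0.3 -0.6]
0.5 False [-0.1  0.1  0.2]
0.33 False [-0.7 -0.  -0.5]
0.17 False [-0.9 -0.2  0.3]
0.0 False [0.2 0.6 0.8]
True [ 0.5978884  -0.12996666  0.14994591] [-2.94963129  0.62391422  9.49912088]
19.8083
```

View pics/s2.png

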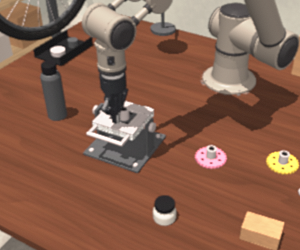

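The scene view shows the fingers on a seemingly shut lid. The contact height of 0.125 m matches, but the force vanished after 0.83 rad. I'll back off and measure.

```bash
python3 - <<'E'
from h import *
p=r.read_state()['eef_pos']; r.move_straight((p[0],p[1],.27),speed=.2); r.move_straight(W(.112,.27),speed=.2)
im,d,P=look('wrist');cv2.imwrite('pics/w3.png',im[...,::-1])
im,d,P=look('top');cv2.imwrite('pics/t3.png',im[...,::-1])
X=(P[...,:2]-c)@f;Y=(P[...,:2]-c)@np.array([-f[1],f[0]]);Z=P[...,2]
for a in(-.06,-.045,0,.045,.06):
    for y in(-.05,.05):
        g=(d>0)&(abs(X-a)<.008)&(abs(Y-y)<.012)&(Z>.05)&(Z<.2);print(a,y,np.median(Z[g]) if g.any() else None,g.sum())
print(r.read_state()['time_s'])
E
```

```text
-0.06 -0.05 None 0
-0.06 0.05 None 0
-0.045 -0.05 None 0
-0.045 0.05 None 0
0 -0.05 0.12633619434092624 42
0 0.05 None 0
0.045 -0.05 0.12511228238957775 69
0.045 0.05 0.12727303951927685 3
0.06 -0.05 0.1255403844190506 74
0.06 0.05 None 0
21.1583
```

View pics/w3.png

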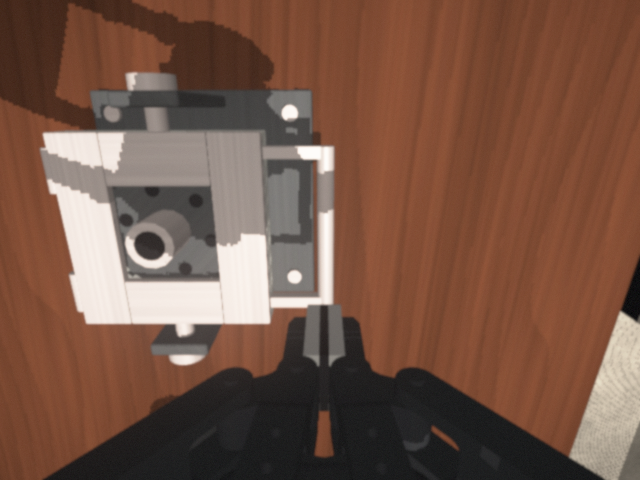

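The lid is shut: flat at 125 mm, with the sleeve through the window. The bar is directly under the tool (column ~325). Now I'll turn the holder.

```bash
python3 - <<'E'
from h import *
command_gripper(.035,20)
r.move_straight(W(.111,.118),speed=.15); command_gripper(.0,20)
print(r.read_state()['grip_width'])
ok=True
for t in np.linspace(0,np.pi,19)[1:]:
    h=r.move_straight(W(-.001+.112*np.cos(t),.118+.112*np.sin(t)),speed=.12,max_force=35); s=r.read_state()
    print(round(t,2),h,np.round(s['contact_force'],1),round(s['grip_width'],4))
    if h: break
if not h: print(r.move_straight(W(-.113,.113),speed=.03,max_force=12),r.read_state()['eef_pos'],r.read_state()['contact_force'])
print(r.read_state()['time_s'])
im,d,P=look('scene');cv2.imwrite('pics/s4.png',cv2.resize(im[130:300,180:380,::-1],None,fx=2,fy=2))
E
```

```text
0.010950618398024572
0.17 False [ 5.6 -0.2  3.2] 0.0113
0.35 False [7.9 0.2 4.7] 0.0114
0.52 False [8.1 0.3 8.1] 0.0111
0.7 False [ 9.8  1.9 10.6] 0.011
0.87 False [ 8.9  2.1 13.9] 0.0107
1.05 False [ 8.5  3.  18.8] 0.011
1.22 False [ 4.4  2.3 22.7] 0.011
1.4 False [ 1.1  2.4 22.9] 0.0108
1.57 False [-2.4  2.2 21.8] 0.0109
1.75 False [-4.7 -0.6 17.6] 0.0108
1.92 False [-5.4 -2.   8.6] 0.0114
2.09 False [-4.3 -5.   3.1] 0.0115
2.27 False [-0.4 -5.3 -3. ] 0.0108
2.44 False [ 1.9 -5.1 -4.7] 0.0111
2.62 False [ 4.7 -5.1 -6.2] 0.0108
2.79 False [ 5.9 -3.5 -4.6] 0.0112
2.97 False [ 5.9 -2.5 -4.2] 0.011
3.14 False [ 7.3 -2.9 -4.6] 0.0108
True [ 0.44166246 -0.14004597  0.11506815] [ 1.36079778 -0.6742034   1.78656206]
28.9917
```

View pics/s4.png

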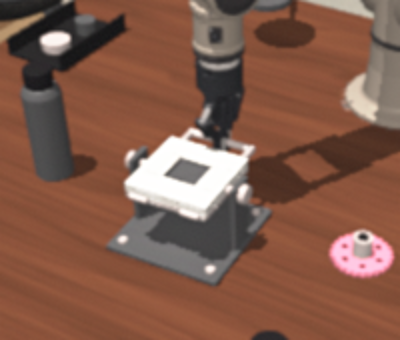

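The scene view shows the holder inverted with the bar at the rear. I'll let go, back away and verify.

```bash
python3 - <<'E'
from h import *
command_gripper(.035); p=r.read_state()['eef_pos']; r.move_straight((p[0],p[1],.30),speed=.15)
def chk(n):
    im,d,P=look(n);X=(P[...,:2]-c)@f;Y=(P[...,:2]-c)@np.array([-f[1],f[0]]);Z=P[...,2]
    g=(d>0)&(np.maximum(abs(X),abs(Y))<.066)&(np.maximum(abs(X),abs(Y))>.045)&(Z>.09)&(Z<.16)
    k=np.linalg.lstsq(np.c_[X[g],Y[g],np.ones(g.sum())],Z[g],rcond=None)[0];print(n,'top plane slopes',k,g.sum())
    g=(d>0)&(np.hypot(X,Y)<.02)&(Z>.02);print('centre z',np.percentile(Z[g],[5,50,95]),g.sum())
    g=(d>0)&(abs(X+.112)<.02)&(abs(Y)<.05)&(Z>.08)&(Z<.14);print('bar z',Z[g].max() if g.any() else None, np.median(X[g]))
    return im
chk('top'); r.reach(W(-.02,.32),q(np.pi+.063)); chk('wrist')
r.reach((.36,.12,.22),q(1.0-np.pi/2+np.pi)) if 0 else None
im=chk('scene');i=cv2.resize(im[170:290,220:330,::-1],None,fx=4,fy=4,interpolation=2);cv2.imwrite('pics/s5.png',i)
print(r.read_state()['time_s'])
E
```

```text
top top plane slopes [-1.17890029e-04 -1.15239596e-03  1.25869599e-01] 1493
centre z [0.11065651 0.11592878 0.12055712] 229
bar z 0.12644425046353486 -0.11176309897021294
wrist top plane slopes [0.00052778 0.00187869 0.12450018] 12554
centre z [0.11327419 0.11441695 0.11569027] 1618
bar z 0.1196912399477501 -0.11166895560192777
scene top plane slopes [-0.00034789 -0.00170625  0.12554755] 562
centre z [0.11527391 0.46904268 0.6472153 ] 841
bar z 0.12260503992497569 -0.10743131344244766
32.2583
```

View pics/s5.png

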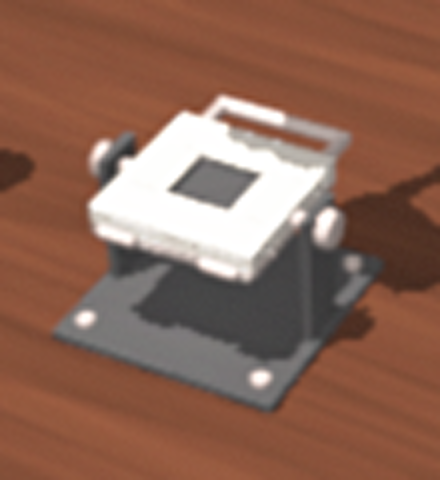

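The view shows the holder level upside down, the lid tight beneath it and the sprocket face visible in the window. Its face is 4.6 mm below the pocket floor, and a shut lid should leave it about 4 mm below.

```bash
python3 -c "
from workcell import r
r.finish_job()"
```

```text
the job is handed in; nothing more can be done
```

I placed the grey sprocket sleeve up in the pocket, pushed the lid shut, turned the holder over by its bar, let go and backed away. I handed the job in at about 32 s on the robot's clock; it gave no verdict.

- **Placing:** the sprocket seated flat, about 1.9 mm off the pocket's centre, with the lid still open.
- **Lid:** after I pushed it shut, its top read about 125 mm where the camera could see it (a shut lid is 125 mm). The contact force dropped to zero below about 0.8 rad of travel and I don't know why. I did not measure the lid's speed, but the fingers moved at 0.12 m/s throughout.
- **Turned over:** the holder lies level, with slopes under 0.002 in all three cameras, and the bar is level with the axle at the rear.
- **Sprocket at the end:** its flat face lies about 4.6 mm below the inverted pocket floor and reads level within about 1.2 mm. That fits a shut lid, which should leave about 4 mm. I did not re-measure its sideways position, but the pocket allows only about 4 mm of play.
- **Bystanders:** I did not re-measure the flask, jar, carton and wrench. The arm stayed well clear of them.

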